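Wind the tube-rack lift up to its top stop with the loose crank

ROBOT

A 6-joint arm with a two-finger parallel gripper is mounted at the origin on the work surface. World frame = base frame: x ahead of the robot, y to its left, z up, the work surface at z = 0. Lengths are in mm, angles in rad, forces in N, time in s.
With the tool pointing down it reaches from about 350 to 1000 mm from the base axis. Payload 7.1 kg.
Tool frame: the origin (TCP) lies at the centre of the arm's flange, where the gripper is bolted on; the fingertips stand ahead of it and the grasp point (between the pads) lies 155 mm ahead of it (env.tips_ahead is the z of the fingertips in the tool frame, in mm); z points along the fingers, y is the line along which they close (so a half turn about z gives the same grasp; the last joint's range is limited). The gripper opens to 85 mm and grips with 20 to 120 N. Pads are 22 mm wide; open, the fingers measure 114 mm over their backs; the gripper's body (76 mm by 85 mm) begins 54 mm behind the grasp point. The pads swing forward as they close: fully open they stand 13 mm farther back than shut.
Start: joints at [1.226, 0.423, 1.63, -0, 1.089, -0.019], TCP at [200.01, 592.117, 404.719] pointing down, gripper open.
Joint ranges: [-3, 3], [-0.9, 2.11], [0.09, 2.58], [-1.31, 4.45], [0.11, 2.69], [-2.54, 2.54]. Speed limits (rad/s): [2.39, 2.39, 3.01, 3.14, 3.14, 3.14].

INTERFACE

Orientations are given as a unit quaternion [x, y, z, w].
In Python, from bench import env gives the robot as it stands.
- The arm moves only by the tool arm_command, never from a script. Its argument "commands" is a list of rows, each a list of 7 numbers: the shift along the tool's x, y, z as a fraction of full scale, then the turn, a rotation vector about the tool's x, y, z as a fraction of full scale, then the gripper's target within -1 to 1 (fully open at 1, half-way at 0, shut at -1). A call has 1 to 5 rows; each row is the pose to reach, as a shift and turn from the pose commanded when the call began, along the tool's axes at that moment; what a row does not reach only later rows make up. Full scale, the value 1, is 12 cm for a shift and pi/2 rad for a turn. A row lasts 1/8 s, in which the tool goes at most 62.5 mm and 10.7 degrees, less where a joint would pass 70% of its speed; a pose out of reach is approached as far as the arm can. A call with a number of a shift or a turn outside -1 to 1 is refused whole. A call with a gripper value outside its range is refused whole. The fingers move at their own pace and stop on an object; "newtons" is the grip in N (left out, the last holds). Time passes only in rows, so rows that repeat a pose let the fingers close. It gives the time, the measured TCP pose, the force, the opening and the grip force at its end, in the units of the state.
- env.state(): the state, without advancing time (a new reading comes with each control period).
- env.capture(name): name is "scene" or "side" or "wrist"; returns a dict with "image" (384x512x3 uint8, red, green, blue), "z_map" (384x512 float32, mm along the optical axis (not along the pixel's ray), 0 where there is no reading), "fov_y" (degrees; the focal length in pixels is half the picture's height over the tangent of half this angle, whatever the lens; pixels are square), "cx", "cy" (the principal point, pixels), "world_to_cam" (4x4, takes a point from world to camera coordinates); the wrist camera has in their place "hand_eye" (4x4, takes a point from camera to tool coordinates, whose origin is the TCP and whose axes are the flange's). Camera axes: x right, y up, looking along -z (the intrinsics and any distortion apply to the point x, -y, -z); pixel columns grow to the right and rows downward; lengths in mm; the calibration is good to about 2 mm. A picture is of the moment at which its call begins: read the wrist's pose just before it.
- env.sign_off(): hands the job in; it is judged then, once.
The state is a dict: "time_s": time; "joints": joint angles; "dq": joint speeds; "effort": joint torques, N m; "position": TCP position; "orientation": TCP orientation; "ft_force": force on the tool from outside, world axes, zero at the start; "wrist_torque": the same for the moment, N m; "grip_width": finger opening in mm; "grasp_force": force on a finger pad.
Only numpy, scipy, OpenCV 4.12 (cv2) and the standard library are available. Lean on these libraries where they do the work, as an engineer would, in place of code of your own. Each camera call takes 0.05 s, during which the arm holds its last target. There are 200 camera calls.

TASK

Fit the loose crank fully home on the square shaft of the tube-rack lift and wind it clockwise, seen from above, round and round until the rack platform comes up against its top stop, which you feel as a sudden springy resistance. Work gently: press lightly while you feel for the fit, and do not force the crank at the stop. Leave the crank seated on the shaft and leave everything else on the bench where it is.

Things in the scene. Friction and masses are not known exactly. Their poses are not given: they have to be found in the camera images.
- lift: Fixed lift: grey base plate (150 x 400 x 10 mm), white gearbox (100 mm square, 72 mm high), rack platform on its -y side. Origin: on the bench under the shaft's axis. Clockwise from above raises the platform, 20 mm a turn; start to stop is 2 to 2.6 turns. At the stop the shaft gives only as its spring coupling twists; back off or let go there.
- shaft_seat (a point): On the vertical shaft's axis, on top of its round collar (60 mm across), 80 mm above the bench: the crank's underside rests here when home. Axes are the fixed lift's, they do not turn with the shaft. The shaft turns stiffly (0.3 N m, about 4 N at the crank's handle), stays where it is left, and does not follow a lightly pressed crank.
- shaft_tip (a point): End of the shaft, 26 mm above the seat. The shaft is 20 mm square for 20 mm above the seat, then tapers to 13 mm square here. How the square stands is NOT reported (axes are the lift's): look, or rest the crank on the tip (about 4 N), lift to 25 mm over the seat, turn a little, rest again: it rests up to 4 mm lower as the squares near, then drops home. Over 12 N is too much.
- shaft (a joint): Twist (rad) of the stiff spring coupling, inside the gearbox, between the square shaft and the gears: 5 N m per rad, positive when the crank pushes clockwise. About 0 at rest, 0.06 in steady winding; at the stop each further 0.1 rad of the crank adds 0.1 here and 6 N at the handle. 0.4 (25 N at the handle) strains it. It is the twist only: it does not tell how the square stands.
- platform_top (a point): Centre of the upper face of the platform (130 x 150 mm plate), 225 mm from the shaft along the lift's -y. A rack with yellow-capped tubes on it reaches 68 mm above this point. It rises without turning as the shaft is wound, ends between 70 and 90 mm above the bench, and stays where it is left.
- crank_bar (a point): Point on the crank's axis in its grip bar, 56 mm above the crank's underside, z up. The crank stands upright on the bench, 0.28 to 0.45 kg: dark steel hub (46 x 46 mm, 34 mm high), on it the upright bar (24 mm along x, 16 mm along y, 34 to 74 mm above the underside), and an arm from the hub along +x to the handle. Grip the bar across its 16 mm (y), clear of the handle.
- crank_handle (a point): Centre of the crank's black handle: an upright round sleeve, 22 mm across, 22 to 76 mm above the crank's underside. This point is 80 mm from the crank's axis along its +x, 54 mm above the underside. The sleeve spins freely on its pin, so a hand goes round with it without turning; hold it firmly (40 N). Below it the arm is 18 mm wide, 8 to 18 mm above the underside.
- crank_socket (a point): Centre of the crank's underside, in the mouth of its square socket (21.5 mm wide, 28 mm deep, sides along the crank's x and y); z up. The socket fits the shaft in any of four quarter turns, with about 0.08 rad of play either way.
- tube_a: a capped sample tube lying on the bench, 80 mm long, 18 mm thick; origin in the middle of its underside
- tube_b: a second capped tube, the same
- tube_c: a third capped tube, the same
- tape_roll: a roll of paper tape lying flat, 90 mm across, 24 mm high; origin in the centre of its underside
- reagent_jar: a closed jar, 64 mm across, 85 mm high; origin in the centre of its underside
- swab_box: a cardboard box, 75 x 110 mm, 60 mm high; origin in the centre of its underside
- marker: a black marker pen lying on the bench, 130 mm long, 14 mm thick; origin in the middle of its underside
Things that resemble listed ones, but are neither listed nor needed, are in the scene too. Leave any blue look-alike of the part that bears crank_bar alone.

How it is judged:
By the outcome, as a careful person would: the job done as asked, in the order asked, and still so for the second after the job is handed in, with the robot touching nothing.
It also fails if it takes over 72 s, if anything falls off the work surface, if the arm or the gripper's body presses on something with over 40 N, if the wrist force passes 120 N, or if a joint passes its speed limit or range.

## Working session

There is one attempt and no reset: what is moved stays moved. The work goes in short steps, Python scripts to look and compute and a tool call to move; the robot and the scene stay as the last step left them, time stands still between calls to the robot, and variables do not carry over. Pictures are saved under pics/ and viewed, at most 10 in all, crops included, and the job is handed in when it is done.

Besides the shell and the picture viewer there is one more tool, called after "Call:" by a JSON object that holds its "api" and its "payload", one argument or row to a line. arm_command: Moves the arm, as the interface text tells. Shift numbers are shares of 12 cm and turn numbers shares of pi/2 rad, none past 1 either way. Its arguments: {"type":"object","properties":{"commands":{"type":"array","items":{"type":"array","items":{"type":"number","minimum":-1,"maximum":1}}},"newtons":{"type":"number"}},"required":["commands"]}

```bash
mkdir -p pics
cat > h.py <<'E'
import numpy as np, cv2
from bench import env
from scipy.spatial.transform import Rotation as R
def cap(n):
    s=env.state(); c=env.capture(n)
    if n=='wrist':
        T=np.eye(4);T[:3,:3]=R.from_quat(s['orientation']).as_matrix();T[:3,3]=s['position']
        c['c2w']=T@np.array(c['hand_eye'])
    else: c['c2w']=np.linalg.inv(np.array(c['world_to_cam']))
    c['f']=192/np.tan(np.radians(c['fov_y'])/2)
    return c
def save(c,n,box=None,sc=1):
    im=c['image'][:,:,::-1]
    if box: im=im[box[1]:box[3],box[0]:box[2]]
    cv2.imwrite('pics/'+n,cv2.resize(im,None,fx=sc,fy=sc,interpolation=cv2.INTER_CUBIC))
def pts(c):
    z=c['z_map'];v,u=np.mgrid[:384,:512]
    P=np.stack([(u-c['cx'])/c['f']*z,-(v-c['cy'])/c['f']*z,-z,np.ones_like(z)],-1)@c['c2w'].T
    P=P[...,:3]; P[z==0]=np.nan
    return P
def ray(c,u,v,h):
    d=c['c2w'][:3,:3]@np.array([(u-c['cx'])/c['f'],-(v-c['cy'])/c['f'],-1]);o=c['c2w'][:3,3]
    return o+d*(h-o[2])/d[2]
E
python3 - <<'E'
from h import *
print(env.state(), env.tips_ahead)
for n in ['scene','side','wrist']:
    c=cap(n); save(c,n+'1.png',sc=1.5 if n!='wrist' else 1)
    print(n,[k for k in c],c['f'],c['cx'],c['cy'],c['c2w'][:3].round(2).tolist())
E
```

```text
{'time_s': 0.0, 'joints': array([ 1.22599036e+00,  4.23867032e-01,  1.63074697e+00, -1.75630641e-05,
        1.08858678e+00, -1.90213079e-02]), 'dq': array([-1.09307956e-03, -3.31283045e-05, -1.88831434e-04,  1.46977923e-03,
       -2.57422417e-04, -1.18629870e-03]), 'effort': array([ 2.21563168e-03, -5.57365608e+01, -2.81758493e+01,  2.11521692e-04,
        7.23183839e-03, -9.56193162e-06]), 'position': array([199.92151015, 591.84623248, 403.90673384]), 'orientation': array([ 1.62168847e-01,  9.86762696e-01, -7.92202279e-04, -1.37816015e-04]), 'ft_force': array([-0.63524147, -0.71641581,  1.19836311]), 'wrist_torque': array([ 0.02535524, -0.02303447,  0.00410286]), 'grasp_force': 0.0, 'grip_width': 85.66038917459586} 173.4
scene ['image', 'z_map', 'fov_y', 'cx', 'cy', 'world_to_cam', 'c2w', 'f'] 372.6164850433193 253.83644121217847 196.36122017992093 [[-0.45, -0.74, 0.5, 1084.53], [0.89, -0.37, 0.25, 433.11], [0.0, 0.56, 0.83, 959.46]]
side ['image', 'z_map', 'fov_y', 'cx', 'cy', 'world_to_cam', 'c2w', 'f'] 405.68657231410344 258.56933139731717 186.70165415326778 [[0.75, 0.47, -0.47, 0.94], [-0.67, 0.52, -0.53, -500.6], [-0.01, 0.71, 0.7, 921.8]]
wrist ['image', 'z_map', 'fov_y', 'cx', 'cy', 'hand_eye', 'c2w', 'f'] 285.3085608633693 261.27203334115154 185.60019535821303 [[0.32, -0.9, -0.29, 125.45], [0.95, 0.31, 0.1, 617.13], [-0.0, -0.31, 0.95, 373.28]]
```

View pics/scene1.png

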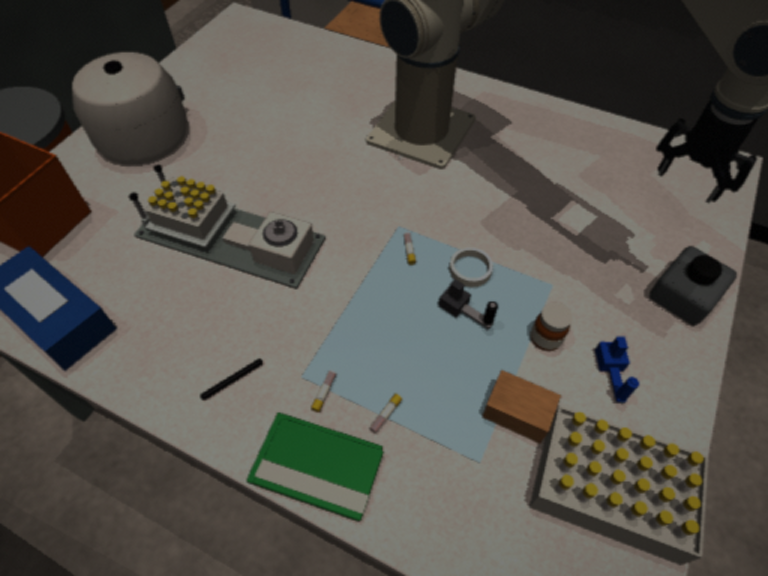

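View pics/side1.png

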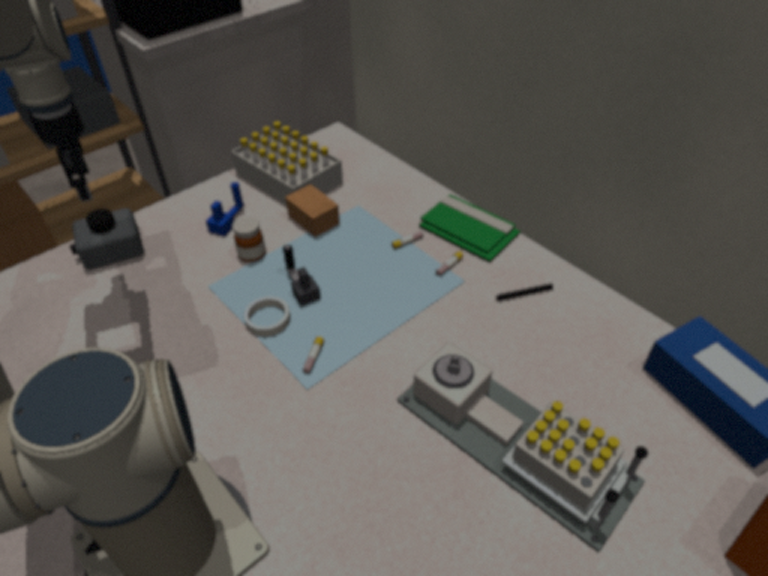

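Scene picture (at 1.5x): the dark crank has its hub at (455,298) and handle at (490,312). It could be taken for the blue look-alike at (612,352)/(628,388) or the grey box with the black knob at (690,285). I choose the dark steel one on the blue mat. The lift collar and shaft are at (281,232). In the side view the crank is at (305,287), its handle at (289,258) and the shaft at (453,365).

Run:
```python
from h import *
for n,cb,lb in [('scene',(285,185,335,222),(165,140,212,175)),('side',(182,155,218,206),(272,225,335,275))]:
    c=cap(n);P=pts(c);hsv=cv2.cvtColor(c['image'],cv2.COLOR_RGB2HSV)
    x0,y0,x1,y1=cb;p=P[y0:y1,x0:x1];v=hsv[y0:y1,x0:x1,2]
    for lo,hi in [(20,40),(45,62),(66,85)]:
        m=(p[...,2]>lo)&(p[...,2]<hi)&(v<90); q=p[m]
        if len(q)<3: continue
        k=cv2.kmeans(np.float32(q),2,None,(3,50,.1),5,0) ;
        print(n,lo,[(int((k[1]==i).sum()),k[2][i].round(1).tolist()) for i in (0,1)])
    x0,y0,x1,y1=lb;p=P[y0:y1,x0:x1]
    for lo,hi in [(66,76),(76,86),(98,112)]:
        q=p[(p[...,2]>lo)&(p[...,2]<hi)]; print(n,'lift',lo,len(q), q.mean(0).round(1), q.min(0).round(1),q.max(0).round(1)) if len(q) else 0
    if n=='side': save(c,'crop1.png',(180,140,345,285),4)
```

```text
scene 20 [(203, [463.70001220703125, 285.70001220703125, 31.899999618530273]), (46, [482.0, 350.3999938964844, 27.5])]
scene 45 [(21, [484.79998779296875, 361.29998779296875, 54.0]), (29, [466.29998779296875, 282.79998779296875, 54.400001525878906])]
scene 66 [(54, [480.20001220703125, 360.29998779296875, 76.0999984741211]), (51, [462.29998779296875, 282.20001220703125, 74.80000305175781])]
scene lift 66 513 [511.8 -90.   72.9] [ 451.7 -151.    66.5] [559.  -42.2  76. ]
scene lift 76 250 [510.5 -91.5  80.4] [ 460.  -139.4   76.1] [550.1 -43.   85.9]
scene lift 98 40 [505.1 -95.  101.3] [ 494.2 -109.8   98.2] [516.7 -83.  104.5]
side 20 [(164, [454.3999938964844, 273.79998779296875, 31.799999237060547]), (29, [474.5, 352.20001220703125, 29.600000381469727])]
side 45 [(30, [474.1000061035156, 352.79998779296875, 53.70000076293945]), (30, [456.70001220703125, 274.70001220703125, 53.29999923706055])]
side 66 [(35, [458.0, 278.29998779296875, 73.19999694824219]), (29, [474.8999938964844, 355.70001220703125, 74.0])]
side lift 66 833 [ 498.  -101.6   72.3] [ 450.  -149.5   66. ] [559.4 -44.4  76. ]
side lift 76 306 [501.  -99.7  80.2] [ 468.8 -143.2   76. ] [539.4 -50.4  85.9]
side lift 98 56 [504.3 -96.2 100.8] [ 490.6 -108.3   98.1] [517.5 -85.  107. ]
```

View pics/crop1.png

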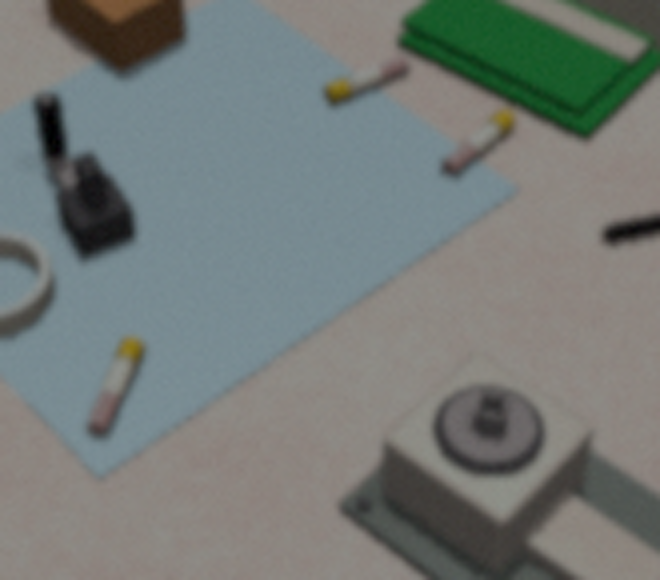

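The crop shows the dark crank at (90,200), with its hub, bar and handle to the upper left, and the square shaft on its round collar at (490,420). I'm moving over the crank for a close look.

Call:
{"api": "arm_command", "payload": {
  "commands": [
    [-0.45,-0.28,0.06,0,0,0,1],
    [-0.9,-0.55,0.12,0,0,0,1],
    [-0.96,-0.59,0.18,0,0,0,1]
  ]
}}

```text
time_s: 0.62
position: [288.1, 485.8, 382.8]
orientation: [0.164, 0.987, -0.001, 0.0]
ft_force: [-0.8, -0.1, -0.5]
grip_width: 85.2
grasp_force: 0.0
```

Call:
{"api": "arm_command", "payload": {
  "commands": [
    [-0.45,-0.28,0.06,0,0,0,1],
    [-0.9,-0.55,0.12,0,0,0,1],
    [-0.96,-0.59,0.18,0,0,0,1]
  ]
}}

```text
time_s: 1.0
position: [374.5, 382.5, 361.3]
orientation: [0.164, 0.986, 0.0, 0.0]
ft_force: [0.1, -0.7, -0.2]
grip_width: 85.4
grasp_force: 0.0
```

Call:
{"api": "arm_command", "payload": {
  "commands": [
    [-0.4,-0.25,0.06,0,0,0.11,1],
    [-0.8,-0.5,0.12,0,0,0.22,1],
    [-0.96,-0.59,0.18,0,0,0.34,1],
    [-0.96,-0.59,0.18,0,0,0.46,1],
    [-0.96,-0.59,0.18,0,0,0.57,1]
  ]
}}

```text
time_s: 1.62
position: [459.5, 281.1, 339.6]
orientation: [0.576, 0.818, 0.0, -0.0]
ft_force: [1.2, 0.2, 0.5]
grip_width: 85.5
grasp_force: 0.0
```

Call:
{"api": "arm_command", "payload": {
  "commands": [
    [0,0,0,0,0,0.11,1],
    [0,0,0,0,0,0.22,1],
    [0,0,0,0,0,0.34,1],
    [0,0,0,0,0,0.36,1],
    [0,0,0,0,0,0.36,1]
  ]
}}

```text
time_s: 2.25
position: [459.3, 280.9, 339.8]
orientation: [0.778, 0.628, 0.0, -0.0]
ft_force: [0.6, 0.3, 0.6]
grip_width: 85.2
grasp_force: 0.0
```

```bash
cat >> h.py <<'E'
def toolx():
    M=R.from_quat(env.state()['orientation']).as_matrix();return np.degrees(np.arctan2(M[1,0],M[0,0]))
def go(p,yaw=None):
    "fractions for TCP to reach p (world), tool-x yaw deg"
    s=env.state();M=R.from_quat(s['orientation']).as_matrix()
    d=M.T@(np.array(p)-s['position'])/120
    r=np.zeros(3)
    if yaw is not None:
        y=np.radians(yaw);W=np.array([[np.cos(y),np.sin(y),0],[np.sin(y),-np.cos(y),0],[0,0,-1]])
        r=R.from_matrix(M.T@W).as_rotvec()/(np.pi/2)
    return d.round(3),r.round(3)
E
python3 - <<'E'
from h import *
s=env.state();print(s['time_s'],s['position'],toolx(),s['joints'],s['ft_force'])
c=cap('wrist');save(c,'w1.png');P=pts(c)
v=c['image'].max(2)
m=(P[...,2]>64)&(P[...,2]<85)&(v<90)
n,l,st,ce=cv2.connectedComponentsWithStats(m.astype('uint8'))
for i in range(1,n):
    if st[i,4]>60: q=P[l==i];print(st[i],ce[i].round(1),q.mean(0).round(1),((q.min(0)+q.max(0))/2).round(1),cv2.minAreaRect(np.float32(q[:,:2])))
E
```

```text
2.25 [459.29715713 280.94107671 339.84427276] 77.83731994087964 [5.26812884e-01 3.85444386e-01 1.87017210e+00 2.38033235e-04
 8.85852317e-01 7.38941117e-01] [0.62029297 0.28076468 0.63884572]
[249  75  27  29 433] [262.   88.8] [477.2 361.3  75.9] [477.1 361.2  75.6] ((477.30792236328125, 361.296142578125), (19.823957443237305, 20.387496948242188), 33.9790153503418)
[253 170  19  29 537] [262.1 184.1] [460.8 285.   73.5] [460.9 283.8  70. ] ((460.5461120605469, 283.99359130859375), (23.754344940185547, 15.814834594726562), 77.65690612792969)
```

View pics/w1.png

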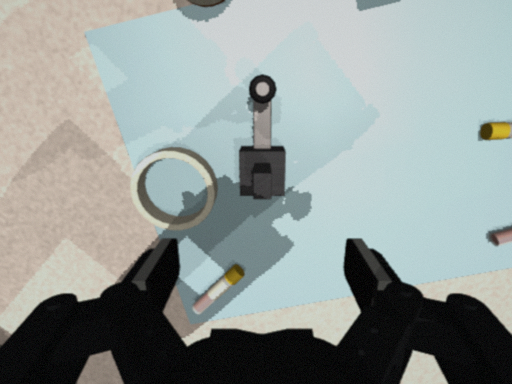

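The wrist view shows the crank with its bar at (262,184) and its handle at (262,89). The tape roll is at (173,190), below fingertip height. The axis is near (460.4,283.2) at yaw 77.8°, so I'm descending and gripping.

Call:
{"api": "arm_command", "payload": {
  "commands": [
    [0.02,0.005,0.4,0,0,0,0.2],
    [0.02,0.005,0.75,0,0,0,0.2],
    [0.02,0.005,0.95,0,0,0,0.2],
    [0.02,0.005,1.0,0,0,0,0.2]
  ],
  "newtons": 60
}}

```text
time_s: 2.8
position: [460.0, 282.3, 218.4]
orientation: [0.779, 0.627, -0.001, -0.0]
ft_force: [-0.1, -0.0, 0.4]
grip_width: 51.5
grasp_force: 0.0
```

Call:
{"api": "arm_command", "payload": {
  "commands": [
    [0,0,0.05,0,0,0,0.2],
    [0,0,0.05,0,0,0,-1],
    [0,0,0.05,0,0,0,-1],
    [0,0,0.05,0,0,0,-1],
    [0,0,0.05,0,0,0,-1]
  ]
}}

```text
time_s: 3.42
position: [460.8, 282.7, 214.8]
orientation: [0.779, 0.627, 0.001, 0.0]
ft_force: [-1.3, 0.2, 7.0]
grip_width: 15.2
grasp_force: 62.8
```

Call:
{"api": "arm_command", "payload": {
  "commands": [
    [0,0,0,0,0,0,-1],
    [0,0,0,0,0,0,-1]
  ]
}}

```text
time_s: 3.68
position: [460.8, 282.7, 214.8]
orientation: [0.779, 0.627, 0.001, 0.0]
ft_force: [-1.0, -1.4, 6.4]
grip_width: 15.1
grasp_force: 62.8
```

Call:
{"api": "arm_command", "payload": {
  "commands": [
    [0,0,-0.15,0,0,0,-1],
    [0,0,-0.45,0,0,0,-1],
    [-0.1,0,-0.75,0,0,0,-1],
    [-0.3,0.02,-1.0,0,0,0,-1]
  ]
}}

```text
time_s: 4.18
position: [455.0, 246.8, 336.0]
orientation: [0.779, 0.627, 0.001, 0.0]
ft_force: [0.8, 0.3, -3.7]
grip_width: 15.1
grasp_force: 61.4
```

Call:
{"api": "arm_command", "payload": {
  "commands": [
    [-0.3,0.02,-0.08,0,0,0,-1],
    [-0.65,0.05,-0.12,0,0,0,-1],
    [-1.0,0.1,-0.12,0,0,0,-1]
  ]
}}

```text
time_s: 4.55
position: [440.5, 125.9, 349.5]
orientation: [0.779, 0.627, 0.0, 0.0]
ft_force: [0.6, -0.6, -4.2]
grip_width: 15.2
grasp_force: 61.4
```

Call:
{"api": "arm_command", "payload": {
  "commands": [
    [-0.35,0.05,0,0,0,0,-1],
    [-0.7,0.1,0,0,0,0,-1],
    [-1.0,0.15,0,0,0,0,-1]
  ]
}}

```text
time_s: 4.92
position: [432.3, 4.6, 349.0]
orientation: [0.779, 0.627, 0.0, 0.0]
ft_force: [0.1, 0.0, -4.2]
grip_width: 15.1
grasp_force: 61.5
```

Call:
{"api": "arm_command", "payload": {
  "commands": [
    [-0.35,0.05,0,0,0,0,-1],
    [-0.7,0.1,0,0,0,0,-1],
    [-1.0,0.15,0,0,0,0,-1],
    [-1.0,0.15,0,0,0,0,-1],
    [-1.0,0.15,0,0,0,0,-1]
  ]
}}

```text
time_s: 5.55
position: [424.6, -115.0, 348.6]
orientation: [0.779, 0.627, -0.0, -0.0]
ft_force: [-0.1, 0.8, -4.0]
grip_width: 15.2
grasp_force: 61.4
```

Run:
```python
from h import *
s=env.state();print(s['time_s'],s['position'],toolx(),s['joints'],s['ft_force'],s['wrist_torque'],s['grip_width'])
c=cap('wrist');save(c,'w2.png',sc=1.5);P=pts(c)
for lo,hi in [(68,75.5),(77,84),(90,112)]:
    m=(P[...,2]>lo)&(P[...,2]<hi)&(np.hypot(P[...,0]-505,P[...,1]+95)<(75 if lo<77 else 45))
    q=P[m];v,u=np.nonzero(m);print(lo,len(q),q.mean(0).round(1),cv2.minAreaRect(np.float32(q[:,:2])),u.min(),u.max(),v.min(),v.max())
```

```text
5.55 [ 424.58034391 -114.98596158  348.6326693 ] 77.5899845106303 [-2.91585579e-01  2.38230025e-01  2.06985787e+00  2.36188141e-04
  8.33770500e-01 -7.51487355e-02] [-0.06543353  0.77004433 -3.97653621] [-0.00269459 -0.04263982 -0.05336555] 15.205639486065351
68 8702 [504.  -88.8  72.2] ((504.50738525390625, -93.82926940917969), (98.83091735839844, 98.77713775634766), 6.006689548492432) 278 411 68 208
77 3095 [503.8 -92.1  80.1] ((504.8916320800781, -94.32392883300781), (59.16100311279297, 59.252689361572266), 77.04102325439453) 314 385 109 179
90 791 [504.2 -93.3  99.3] ((504.9696044921875, -94.3038330078125), (20.111482620239258, 20.902008056640625), 31.003103256225586) 337 375 130 167
```

View pics/w2.png

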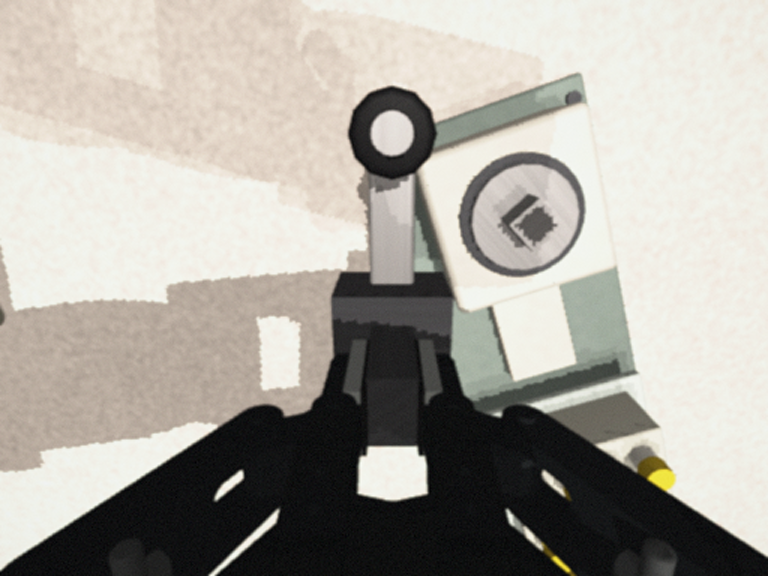

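Wrist view: the held crank is upright, with its handle at (392,132). The collar is at (522,214), with the square shaft on it turned about 45° in the picture. The depth rectangle gives a centre of (504.9,-94.3) and the square at about 31° in world, so I'm refining the angle and computing the move.

Run:
```python
from h import *
c=cap('wrist');P=pts(c)
for lo,hi in [(85,112),(92,112),(96,112),(100,112),(103,112)]:
    m=(P[...,2]>lo)&(P[...,2]<hi)&(np.hypot(P[...,0]-505,P[...,1]+95)<30)
    q=P[m];print(lo,len(q),cv2.minAreaRect(np.float32(q[:,:2])))
h=(P[...,2]>195)&(P[...,2]<225)&(np.hypot(P[...,0]-442,P[...,1]+37)<25)
print('handle',P[h].mean(0),P[h][:,2].max())
print(go([504.9,-94.3,335],121))
```

```text
85 849 ((505.026123046875, -94.3438949584961), (20.116897583007812, 20.721725463867188), 31.287443161010742)
92 768 ((505.0447082519531, -94.37447357177734), (20.116897583007812, 20.650165557861328), 31.287443161010742)
96 716 ((505.0447082519531, -94.37447357177734), (20.116897583007812, 20.650165557861328), 31.287443161010742)
100 378 ((504.9522399902344, -94.2867202758789), (19.824981689453125, 20.260963439941406), 31.51962661743164)
103 0 ((0.0, 0.0), (0.0, 0.0), 0.0)
handle [441.71224575 -35.85023581 209.7469082 ] 213.32706645319354
(array([0.306, 0.617, 0.112]), array([-0.   , -0.   , -0.481]))
```

Call:
{"api": "arm_command", "payload": {
  "commands": [
    [0.1,0.2,0,0,0,-0.1,-1],
    [0.2,0.4,0,0,0,-0.21,-1],
    [0.306,0.617,0,0,0,-0.32,-1],
    [0.306,0.617,0.08,0,0,-0.43,-1],
    [0.306,0.617,0.112,0,0,-0.481,-1]
  ]
}}

```text
time_s: 6.28
position: [505.2, -93.8, 334.3]
orientation: [0.49, 0.871, -0.0, -0.001]
ft_force: [0.2, 0.5, -4.2]
grip_width: 15.1
grasp_force: 61.3
```

Call:
{"api": "arm_command", "payload": {
  "commands": [
    [0,0,0.02,0,0,0,-1],
    [0,0,0.04,0,0,0,-1],
    [0,0,0.04,0,0,0,-1]
  ]
}}

```text
time_s: 6.65
position: [505.1, -94.9, 330.1]
orientation: [0.493, 0.87, -0.0, -0.0]
ft_force: [-0.8, 0.0, -4.2]
grip_width: 15.2
grasp_force: 61.3
```

Run:
```python
from h import *
s=env.state();print(s['time_s'],s['position'],toolx(),s['ft_force'],s['wrist_torque'])
print(go([504.9,-94.3,325],121.2))
```

```text
6.65 [505.12000651 -94.88443888 330.07065934] 120.89099103897946 [-0.79998675  0.01659071 -4.23307836] [-0.04735653  0.00250007  0.01470674]
(array([0.005, 0.001, 0.042]), array([-0.   , -0.   , -0.003]))
```

Call:
{"api": "arm_command", "payload": {
  "commands": [
    [0.005,0,0.04,0,0,0,-1],
    [0.005,0,0.07,0,0,0,-1],
    [0.005,0,0.09,0,0,0,-1],
    [0.005,0,0.105,0,0,0,-1]
  ]
}}

```text
time_s: 7.15
position: [504.8, -94.6, 317.3]
orientation: [0.493, 0.87, -0.0, -0.0]
ft_force: [0.1, 0.3, -3.9]
grip_width: 15.3
grasp_force: 61.4
```

Call:
{"api": "arm_command", "payload": {
  "commands": [
    [0,0,0.01,0,0,0,-1],
    [0,0,0.02,0,0,0,-1],
    [0,0,0.025,0,0,0,-1]
  ]
}}

```text
time_s: 7.52
position: [504.9, -94.6, 314.5]
orientation: [0.493, 0.87, 0.0, 0.0]
ft_force: [0.9, -0.1, -3.6]
grip_width: 15.0
grasp_force: 61.4
```

Call:
{"api": "arm_command", "payload": {
  "commands": [
    [0,0,0.01,0,0,0,-1],
    [0,0,0.02,0,0,0,-1],
    [0,0,0.02,0,0,0,-1]
  ]
}}

```text
time_s: 7.9
position: [504.8, -94.6, 312.0]
orientation: [0.493, 0.87, -0.0, -0.0]
ft_force: [-0.5, -0.1, -3.3]
grip_width: 15.1
grasp_force: 61.4
```

Call:
{"api": "arm_command", "payload": {
  "commands": [
    [0,0,0.02,0,0,0,-1],
    [0,0,0.04,0,0,0,-1],
    [0,0,0.05,0,0,0,-1]
  ]
}}

```text
time_s: 8.28
position: [504.8, -94.6, 305.8]
orientation: [0.493, 0.87, -0.0, -0.0]
ft_force: [-0.0, -0.1, -3.6]
grip_width: 15.4
grasp_force: 61.4
```

Call:
{"api": "arm_command", "payload": {
  "commands": [
    [0,0,0.02,0,0,0,-1],
    [0,0,0.04,0,0,0,-1],
    [0,0,0.05,0,0,0,-1]
  ]
}}

```text
time_s: 8.65
position: [504.8, -94.6, 299.9]
orientation: [0.493, 0.87, -0.0, -0.0]
ft_force: [0.3, 0.2, -4.3]
grip_width: 15.6
grasp_force: 61.4
```

Call:
{"api": "arm_command", "payload": {
  "commands": [
    [0,0,0.015,0,0,0,-1],
    [0,0,0.02,0,0,0,-1],
    [0,0,0.025,0,0,0,-1],
    [0,0,0.025,0,0,0,-1]
  ]
}}

```text
time_s: 9.15
position: [504.8, -94.6, 297.1]
orientation: [0.493, 0.87, -0.0, -0.0]
ft_force: [-0.1, -0.2, -3.7]
grip_width: 15.2
grasp_force: 61.4
```

Call:
{"api": "arm_command", "payload": {
  "commands": [
    [0,0,0.01,0,0,0,-1],
    [0,0,0.02,0,0,0,-1],
    [0,0,0.025,0,0,0,-1],
    [0,0,0.025,0,0,0,-1]
  ]
}}

```text
time_s: 9.65
position: [504.9, -94.7, 294.7]
orientation: [0.493, 0.87, -0.0, 0.0]
ft_force: [-2.3, -0.4, 4.3]
grip_width: 15.1
grasp_force: 62.7
```

Call:
{"api": "arm_command", "payload": {
  "commands": [
    [0,0,0.01,0,0,0,0.2],
    [0,0,0.0,0,0,0,0.2],
    [0,0,0,0,0,0,0.2],
    [0,0,-0.2,0,0,0,0.2],
    [0,0,-0.48,0,0,0,0.2]
  ],
  "newtons": 40
}}

```text
time_s: 10.28
position: [504.5, -94.5, 351.5]
orientation: [0.493, 0.87, -0.0, -0.001]
ft_force: [0.5, -0.6, 0.7]
grip_width: 51.3
grasp_force: 0.0
```

Call:
{"api": "arm_command", "payload": {
  "commands": [
    [0.3,0,0,0,0,0,0.2],
    [0.67,0,0,0,0,0,0.2],
    [0.67,0,0,0,0,0,0.2]
  ]
}}

```text
time_s: 10.65
position: [462.0, -24.0, 351.6]
orientation: [0.492, 0.871, -0.0, -0.001]
ft_force: [1.0, 0.6, -0.2]
grip_width: 51.6
grasp_force: 0.0
```

Run:
```python
from h import *
s=env.state();print(s['time_s'],s['position'],toolx(),s['joints'],s['ft_force'])
c=cap('wrist');save(c,'w3.png');P=pts(c)
v=c['image'].max(2)
m=(P[...,2]>147)&(P[...,2]<165)&(np.hypot(P[...,0]-485,P[...,1]+60)<80)
n,l,st,ce=cv2.connectedComponentsWithStats(m.astype('uint8'))
for i in range(1,n):
    if st[i,4]>60: q=P[l==i];print(ce[i].round(1),q.mean(0).round(1),cv2.minAreaRect(np.float32(q[:,:2])))
for n in ('scene','side'):
    c=cap(n);P=pts(c)
    for x,y in ((463.5,-26),(505,-94.5)):
        m=(P[...,2]>145)&(P[...,2]<165)&(np.hypot(P[...,0]-x,P[...,1]-y)<25);q=P[m]
        print(n,len(q),q.mean(0) if len(q) else 0)
```

```text
10.65 [461.98973853 -24.02138028 351.57931065] 121.06023916505855 [-7.77379327e-02  2.65146982e-01  2.02132862e+00  3.02160226e-04
  8.56524495e-01 -6.20039977e-01] [ 1.00560918  0.62835549 -0.23175619]
[261.9 224.4] [462.3 -24.2 155.5] ((462.89324951171875, -25.446231842041016), (21.24762535095215, 20.72703742980957), 22.584280014038086)
[261.6 318.9] [501.7 -89.9 153.1] ((502.73828125, -91.88646697998047), (15.455330848693848, 19.921451568603516), 30.964170455932617)
scene 25 [469.49374756 -22.97585408 152.63261778]
scene 56 [506.62923607 -94.59377218 154.09308236]
side 36 [460.66547399 -33.23228712 152.9255964 ]
side 76 [502.55604071 -97.68611871 152.9347088 ]
```

View pics/w3.png

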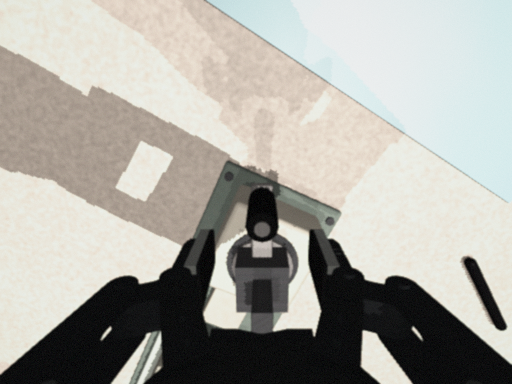

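The wrist view shows the crank seated over the collar with its handle at (262,225), midway between the open fingers. I'm descending to hold the handle.

Call:
{"api": "arm_command", "payload": {
  "commands": [
    [-0.017,0,0.2,0,0,0,0.2],
    [-0.017,0,0.45,0,0,0,0.2],
    [-0.017,0,0.52,0,0,0,0.2],
    [-0.017,0,0.52,0,0,0,-1],
    [-0.017,0,0.52,0,0,0,-1]
  ],
  "newtons": 40
}}

```text
time_s: 11.42
position: [465.1, -27.6, 290.1]
orientation: [0.493, 0.87, 0.0, 0.001]
ft_force: [-0.3, -0.9, -1.0]
grip_width: 21.0
grasp_force: 39.1
```

Call:
{"api": "arm_command", "payload": {
  "commands": [
    [0,0,0,0,0,0,-1],
    [0,0,0,0,0,0,-1]
  ]
}}

```text
time_s: 11.68
position: [464.9, -27.4, 289.9]
orientation: [0.493, 0.87, 0.0, 0.001]
ft_force: [0.6, -0.7, 0.2]
grip_width: 21.1
grasp_force: 39.3
```

```bash
cat > arc.py <<'E'
import sys
from h import *
# arc.py start_deg step_deg n : rows as tool-frame offsets from the current commanded pose (assumed on the circle at start)
a0,st,n=map(float,sys.argv[1:]);Y=np.radians(121);r=80/120
for i in range(1,int(n)+1):
    a=np.radians(a0-st*i);b=np.radians(a0)
    d=r*np.array([np.cos(a)-np.cos(b),np.sin(a)-np.sin(b)])
    print([round(float(d@[np.cos(Y),np.sin(Y)]),3),round(float(d@[np.sin(Y),-np.cos(Y)]),3),0,0,0,0,-1])
E
python3 - <<'E'
from h import *
s=env.state();p=s['position'];d=p[:2]-[504.9,-94.6];print(p,toolx(),np.hypot(*d),np.degrees(np.arctan2(d[1],d[0])),s['ft_force'],s['wrist_torque'],s['grip_width'],s['joints'])
E
python3 arc.py 121 18 20 | awk '{if((NR-1)%5==0)print "--";print}' ; for a in 121 31 301 211;do echo A $a; python3 arc.py $a 18 5;done
```

```text
[464.88807987 -27.42310444 289.89196988] 120.93089115493378 78.19008280436391 120.77888487780073 [ 0.62350437 -0.7377923   0.19426091] [-0.17951101 -0.10495971 -0.02365186] 21.05559433953559 [-8.44406303e-02  3.78276346e-01  2.05312858e+00 -1.99748602e-04
  7.08610589e-01 -6.24135580e-01]
--
[-0.033, 0.206, 0, 0, 0, 0, -1]
[-0.127, 0.392, 0, 0, 0, 0, -1]
[-0.275, 0.539, 0, 0, 0, 0, -1]
[-0.461, 0.634, 0, 0, 0, 0, -1]
[-0.667, 0.667, 0, 0, 0, 0, -1]
--
[-0.873, 0.634, 0, 0, 0, 0, -1]
[-1.059, 0.539, 0, 0, 0, 0, -1]
[-1.206, 0.392, 0, 0, 0, 0, -1]
[-1.301, 0.206, 0, 0, 0, 0, -1]
[-1.333, 0.0, 0, 0, 0, 0, -1]
--
[-1.301, -0.206, 0, 0, 0, 0, -1]
[-1.206, -0.392, 0, 0, 0, 0, -1]
[-1.059, -0.539, 0, 0, 0, 0, -1]
[-0.873, -0.634, 0, 0, 0, 0, -1]
[-0.667, -0.667, 0, 0, 0, 0, -1]
--
[-0.461, -0.634, 0, 0, 0, 0, -1]
[-0.275, -0.539, 0, 0, 0, 0, -1]
[-0.127, -0.392, 0, 0, 0, 0, -1]
[-0.033, -0.206, 0, 0, 0, 0, -1]
[-0.0, -0.0, 0, 0, 0, 0, -1]
A 121
[-0.033, 0.206, 0, 0, 0, 0, -1]
[-0.127, 0.392, 0, 0, 0, 0, -1]
[-0.275, 0.539, 0, 0, 0, 0, -1]
[-0.461, 0.634, 0, 0, 0, 0, -1]
[-0.667, 0.667, 0, 0, 0, 0, -1]
A 31
[-0.206, -0.033, 0, 0, 0, 0, -1]
[-0.392, -0.127, 0, 0, 0, 0, -1]
[-0.539, -0.275, 0, 0, 0, 0, -1]
[-0.634, -0.461, 0, 0, 0, 0, -1]
[-0.667, -0.667, 0, 0, 0, 0, -1]
A 301
[0.033, -0.206, 0, 0, 0, 0, -1]
[0.127, -0.392, 0, 0, 0, 0, -1]
[0.275, -0.539, 0, 0, 0, 0, -1]
[0.461, -0.634, 0, 0, 0, 0, -1]
[0.667, -0.667, 0, 0, 0, 0, -1]
A 211
[0.206, 0.033, 0, 0, 0, 0, -1]
[0.392, 0.127, 0, 0, 0, 0, -1]
[0.539, 0.275, 0, 0, 0, 0, -1]
[0.634, 0.461, 0, 0, 0, 0, -1]
[0.667, 0.667, 0, 0, 0, 0, -1]
```

Call:
{"api": "arm_command", "payload": {
  "commands": [
    [-0.02,0.206,0,0,0,0,-1],
    [-0.114,0.392,0,0,0,0,-1],
    [-0.262,0.539,0,0,0,0,-1],
    [-0.448,0.634,0,0,0,0,-1],
    [-0.654,0.667,0,0,0,0,-1]
  ]
}}

```text
time_s: 12.3
position: [573.9, -53.1, 289.6]
orientation: [0.493, 0.87, 0.0, -0.001]
ft_force: [-4.5, 3.0, 2.1]
grip_width: 20.9
grasp_force: 40.1
```

```bash
cat > st.py <<'E'
from h import *
s=env.state();p=s['position'];d=p[:2]-[504.9,-94.6];a=np.arctan2(d[1],d[0]);f=s['ft_force'];t=np.array([np.sin(a),-np.cos(a)])
print(s['time_s'],p.round(1),'r',np.hypot(*d).round(1),'ang',np.degrees(a).round(1),'Ftan(cw)',(f[:2]@t).round(1),'Frad',(f[:2]@[np.cos(a),np.sin(a)]).round(1),f.round(1),s['wrist_torque'].round(2),s['grip_width'])
E
python3 st.py
```

```text
12.3 [573.9 -53.1 289.6] r 80.5 ang 31.0 Ftan(cw) -4.9 Frad -2.3 [-4.5  3.   2.1] [ 0.27  1.08 -0.  ] 20.919151765423003
```

Call:
{"api": "arm_command", "payload": {
  "commands": [
    [-0.206,-0.033,0,0,0,0,-1],
    [-0.392,-0.127,0,0,0,0,-1],
    [-0.539,-0.275,0,0,0,0,-1],
    [-0.634,-0.461,0,0,0,0,-1],
    [-0.667,-0.667,0,0,0,0,-1]
  ]
}}

```text
time_s: 12.92
position: [547.1, -164.3, 290.3]
orientation: [0.493, 0.87, 0.001, 0.002]
ft_force: [2.9, 4.4, -1.0]
grip_width: 21.0
grasp_force: 39.7
```

Call:
{"api": "arm_command", "payload": {
  "commands": [
    [0.033,-0.206,0,0,0,0,-1],
    [0.127,-0.392,0,0,0,0,-1],
    [0.275,-0.539,0,0,0,0,-1],
    [0.461,-0.634,0,0,0,0,-1],
    [0.667,-0.667,0,0,0,0,-1]
  ]
}}

```text
time_s: 13.55
position: [436.2, -136.5, 290.1]
orientation: [0.493, 0.87, -0.0, 0.002]
ft_force: [7.7, -0.3, -2.7]
grip_width: 20.8
grasp_force: 40.1
```

```bash
python3 st.py
```

```text
13.55 [ 436.2 -136.5  290.1] r 80.5 ang -148.6 Ftan(cw) -4.2 Frad -6.4 [ 7.7 -0.3 -2.7] [-0.02 -1.46 -0.02] 20.750683526020563
```

Call:
{"api": "arm_command", "payload": {
  "commands": [
    [0.206,0.033,0,0,0,0,-1],
    [0.392,0.127,0,0,0,0,-1],
    [0.539,0.275,0,0,0,0,-1],
    [0.634,0.461,0,0,0,0,-1],
    [0.66,0.667,0,0,0,0,-1]
  ]
}}

```text
time_s: 14.18
position: [464.4, -26.6, 289.6]
orientation: [0.492, 0.87, -0.001, 0.0]
ft_force: [1.7, -13.2, -4.0]
grip_width: 20.7
grasp_force: 40.2
```

Call:
{"api": "arm_command", "payload": {
  "commands": [
    [-0.033,0.206,0,0,0,0,-1],
    [-0.127,0.392,0,0,0,0,-1],
    [-0.275,0.539,0,0,0,0,-1],
    [-0.461,0.634,0,0,0,0,-1],
    [-0.667,0.667,0,0,0,0,-1]
  ]
}}

```text
time_s: 14.8
position: [574.4, -54.0, 289.7]
orientation: [0.493, 0.87, 0.0, -0.001]
ft_force: [-5.0, 1.4, 3.1]
grip_width: 21.1
grasp_force: 41.0
```

Call:
{"api": "arm_command", "payload": {
  "commands": [
    [-0.206,-0.033,0,0,0,0,-1],
    [-0.392,-0.127,0,0,0,0,-1],
    [-0.539,-0.275,0,0,0,0,-1],
    [-0.634,-0.461,0,0,0,0,-1],
    [-0.667,-0.667,0,0,0,0,-1]
  ]
}}

```text
time_s: 15.42
position: [546.8, -165.0, 289.9]
orientation: [0.493, 0.87, 0.001, 0.001]
ft_force: [1.8, 5.5, 0.4]
grip_width: 21.1
grasp_force: 40.5
```

Call:
{"api": "arm_command", "payload": {
  "commands": [
    [0.033,-0.206,0,0,0,0,-1],
    [0.127,-0.392,0,0,0,0,-1],
    [0.275,-0.539,0,0,0,0,-1],
    [0.461,-0.634,0,0,0,0,-1],
    [0.667,-0.667,0,0,0,0,-1]
  ]
}}

```text
time_s: 16.05
position: [436.3, -137.3, 290.0]
orientation: [0.493, 0.87, 0.0, 0.002]
ft_force: [10.3, 1.8, -3.1]
grip_width: 20.6
grasp_force: 40.5
```

```bash
python3 st.py; python3 arc.py 211 18 3; for a in 157 145 133 121;do echo A $a;python3 arc.py $a 4 3;done
```

```text
16.05 [ 436.3 -137.3  290. ] r 80.8 ang -148.1 Ftan(cw) -3.9 Frad -9.7 [10.3  1.8 -3.1] [ 0.32 -1.96 -0.  ] 20.563128011198494
[0.206, 0.033, 0, 0, 0, 0, -1]
[0.392, 0.127, 0, 0, 0, 0, -1]
[0.539, 0.275, 0, 0, 0, 0, -1]
A 157
[0.026, 0.039, 0, 0, 0, 0, -1]
[0.049, 0.079, 0, 0, 0, 0, -1]
[0.07, 0.121, 0, 0, 0, 0, -1]
A 145
[0.017, 0.043, 0, 0, 0, 0, -1]
[0.032, 0.087, 0, 0, 0, 0, -1]
[0.043, 0.133, 0, 0, 0, 0, -1]
A 133
[0.008, 0.046, 0, 0, 0, 0, -1]
[0.013, 0.092, 0, 0, 0, 0, -1]
[0.015, 0.139, 0, 0, 0, 0, -1]
A 121
[-0.002, 0.047, 0, 0, 0, 0, -1]
[-0.006, 0.093, 0, 0, 0, 0, -1]
[-0.015, 0.139, 0, 0, 0, 0, -1]
```

Call:
{"api": "arm_command", "payload": {
  "commands": [
    [0.206,0.043,0,0,0,0,-1],
    [0.392,0.137,0,0,0,0,-1],
    [0.539,0.285,0,0,0,0,-1]
  ]
}}

```text
time_s: 16.42
position: [432.1, -63.7, 289.7]
orientation: [0.493, 0.87, -0.0, 0.001]
ft_force: [5.2, -8.6, -2.5]
grip_width: 20.8
grasp_force: 40.6
```

Call:
{"api": "arm_command", "payload": {
  "commands": [
    [0.026,0.039,0,0,0,0,-1],
    [0.049,0.079,0,0,0,0,-1],
    [0.07,0.121,0,0,0,0,-1]
  ]
}}

```text
time_s: 16.8
position: [440.7, -49.3, 289.4]
orientation: [0.493, 0.87, -0.0, -0.0]
ft_force: [-1.0, -4.6, 5.0]
grip_width: 21.3
grasp_force: 41.3
```

Call:
{"api": "arm_command", "payload": {
  "commands": [
    [0.017,0.043,0,0,0,0,-1],
    [0.032,0.087,0,0,0,0,-1],
    [0.043,0.133,0,0,0,0,-1]
  ]
}}

```text
time_s: 17.18
position: [451.9, -36.6, 289.3]
orientation: [0.493, 0.87, -0.0, -0.0]
ft_force: [-0.9, -5.0, 5.5]
grip_width: 20.8
grasp_force: 41.2
```

Call:
{"api": "arm_command", "payload": {
  "commands": [
    [0.0,0.046,0,0,0,0,-1],
    [0.003,0.092,0,0,0,0,-1],
    [0.005,0.139,0,0,0,0,-1]
  ]
}}

```text
time_s: 17.55
position: [465.3, -27.2, 289.2]
orientation: [0.493, 0.87, -0.001, -0.001]
ft_force: [-4.9, -1.6, 8.2]
grip_width: 21.2
grasp_force: 41.6
```

```bash
python3 st.py; for a in 109 97 85 73 61 49 37 25 13 1 349 337 325 313 301 289 277 265;do echo A $a;python3 arc.py $a 4 3|cut -c1-15;done
```

```text
17.55 [465.3 -27.2 289.2] r 78.2 ang 120.5 Ftan(cw) -5.0 Frad 1.1 [-4.9 -1.6  8.2] [-0.44  0.55 -0.01] 21.16471709156168
A 109
[-0.011, 0.045,
[-0.026, 0.089,
[-0.043, 0.133,
A 97
[-0.02, 0.042, 
[-0.044, 0.082,
[-0.07, 0.121, 
A 85
[-0.029, 0.037,
[-0.06, 0.071, 
[-0.093, 0.104,
A 73
[-0.036, 0.03, 
[-0.073, 0.057,
[-0.113, 0.082,
A 61
[-0.041, 0.022,
[-0.084, 0.041,
[-0.127, 0.057,
A 49
[-0.045, 0.013,
[-0.09, 0.023, 
[-0.136, 0.029,
A 37
[-0.046, 0.003,
[-0.093, 0.003,
[-0.139, -0.0, 
A 25
[-0.046, -0.006
[-0.092, -0.016
[-0.136, -0.029
A 13
[-0.044, -0.016
[-0.086, -0.035
[-0.127, -0.057
A 1
[-0.039, -0.025
[-0.077, -0.052
[-0.113, -0.082
A 349
[-0.033, -0.032
[-0.065, -0.067
[-0.093, -0.104
A 337
[-0.026, -0.039
[-0.049, -0.079
[-0.07, -0.121,
A 325
[-0.017, -0.043
[-0.032, -0.087
[-0.043, -0.133
A 313
[-0.008, -0.046
[-0.013, -0.092
[-0.015, -0.139
A 301
[0.002, -0.047,
[0.006, -0.093,
[0.015, -0.139,
A 289
[0.011, -0.045,
[0.026, -0.089,
[0.043, -0.133,
A 277
[0.02, -0.042, 
[0.044, -0.082,
[0.07, -0.121, 
A 265
[0.029, -0.037,
[0.06, -0.071, 
[0.093, -0.104,
```

Call:
{"api": "arm_command", "payload": {
  "commands": [
    [0.003,0.047,0,0,0,0,-1],
    [0,0.093,0,0,0,0,-1],
    [-0.008,0.139,0,0,0,0,-1]
  ]
}}

```text
time_s: 17.92
position: [480.4, -19.8, 289.2]
orientation: [0.493, 0.87, -0.001, -0.001]
ft_force: [-2.9, -4.4, 6.2]
grip_width: 20.9
grasp_force: 41.4
```

```bash
python3 st.py
```

```text
17.925 [480.4 -19.8 289.2] r 78.7 ang 108.2 Ftan(cw) -4.1 Frad -3.2 [-2.9 -4.4  6.2] [-0.97  0.4  -0.  ] 20.86229317719458
```

Call:
{"api": "arm_command", "payload": {
  "commands": [
    [-0.011,0.045,0,0,0,0,-1],
    [-0.026,0.089,0,0,0,0,-1],
    [-0.043,0.133,0,0,0,0,-1]
  ]
}}

```text
time_s: 18.3
position: [496.5, -16.1, 289.1]
orientation: [0.493, 0.87, -0.001, -0.001]
ft_force: [-3.6, -3.7, 7.1]
grip_width: 21.0
grasp_force: 41.6
```

Call:
{"api": "arm_command", "payload": {
  "commands": [
    [-0.02,0.042,0,0,0,0,-1],
    [-0.044,0.082,0,0,0,0,-1],
    [-0.07,0.121,0,0,0,0,-1]
  ]
}}

```text
time_s: 18.68
position: [513.1, -15.8, 289.1]
orientation: [0.493, 0.87, -0.001, -0.001]
ft_force: [-4.6, -2.8, 8.1]
grip_width: 20.9
grasp_force: 41.7
```

Call:
{"api": "arm_command", "payload": {
  "commands": [
    [-0.029,0.037,0,0,0,0,-1],
    [-0.06,0.071,0,0,0,0,-1],
    [-0.093,0.104,0,0,0,0,-1]
  ]
}}

```text
time_s: 19.05
position: [529.5, -18.9, 289.1]
orientation: [0.493, 0.87, -0.001, -0.002]
ft_force: [-4.5, -2.0, 8.0]
grip_width: 20.9
grasp_force: 41.9
```

Call:
{"api": "arm_command", "payload": {
  "commands": [
    [-0.036,0.03,-0.003,0,0,0,-1],
    [-0.073,0.057,-0.006,0,0,0,-1],
    [-0.113,0.082,-0.008,0,0,0,-1]
  ]
}}

```text
time_s: 19.42
position: [543.4, -24.7, 289.3]
orientation: [0.493, 0.87, -0.001, -0.004]
ft_force: [-11.0, 6.6, 8.7]
grip_width: 21.0
grasp_force: 42.0
```

The tangential force jumped to about 13 N. I'll confirm with one small 3° step.

Call:
{"api": "arm_command", "payload": {
  "commands": [
    [-0.031,0.018,0,0,0,0,-1],
    [-0.031,0.018,0,0,0,0,-1],
    [-0.031,0.018,0,0,0,0,-1]
  ]
}}

```text
time_s: 19.8
position: [546.6, -26.4, 289.2]
orientation: [0.493, 0.87, -0.001, -0.005]
ft_force: [-10.8, 7.3, 10.1]
grip_width: 21.0
grasp_force: 42.2
```

```bash
python3 st.py
```

```text
19.8 [546.6 -26.4 289.2] r 79.9 ang 58.5 Ftan(cw) -13.0 Frad 0.6 [-10.8   7.3  10.1] [0.84 2.16 0.03] 21.045518181277465
```

Call:
{"api": "arm_command", "payload": {
  "commands": [
    [-0.041,0.022,0,0,0,0,-1],
    [-0.041,0.022,0,0,0,0,-1],
    [-0.041,0.022,0,0,0,0,-1]
  ]
}}

```text
time_s: 20.18
position: [550.9, -28.9, 289.1]
orientation: [0.494, 0.87, -0.001, -0.006]
ft_force: [-13.6, 9.2, 13.1]
grip_width: 21.3
grasp_force: 42.5
```

```bash
python3 st.py
python3 - <<'E'
from h import *
for n in('side','scene'):
    P=pts(cap(n));m=(np.hypot(P[...,0]-500,P[...,1]+320)<140)&(P[...,2]>20)&(P[...,1]<-160);h,e=np.histogram(P[m][:,2],bins=range(20,180,5));print(dict(zip(e.tolist(),h.tolist())))
E
```

```text
20.175 [550.9 -28.9 289.1] r 80.2 ang 55.0 Ftan(cw) -16.4 Frad -0.3 [-13.6   9.2  13.1] [1.25 2.55 0.08] 21.32454157142387
{20: 50, 25: 269, 30: 81, 35: 8, 40: 12, 45: 8, 50: 5, 55: 8, 60: 15, 65: 16, 70: 23, 75: 189, 80: 573, 85: 254, 90: 127, 95: 90, 100: 74, 105: 115, 110: 184, 115: 85, 120: 241, 125: 1126, 130: 119, 135: 96, 140: 178, 145: 607, 150: 240, 155: 0, 160: 0, 165: 0, 170: 0}
{20: 15, 25: 109, 30: 78, 35: 3, 40: 3, 45: 4, 50: 1, 55: 1, 60: 0, 65: 1, 70: 7, 75: 61, 80: 281, 85: 88, 90: 73, 95: 60, 100: 68, 105: 69, 110: 89, 115: 74, 120: 76, 125: 380, 130: 125, 135: 87, 140: 111, 145: 205, 150: 217, 155: 0, 160: 0, 165: 0, 170: 0}
```

The force rises springily, about 3.4 N for 3.5°, so this is the stop. The platform top is at about 82 mm. I'm backing off 10° to relax the spring, then letting go and rising.

Call:
{"api": "arm_command", "payload": {
  "commands": [
    [0.051,-0.028,0,0,0,0,-1],
    [0.102,-0.056,0,0,0,0,-1],
    [0.102,-0.056,0,0,0,0,-1]
  ]
}}

```text
time_s: 20.65
position: [539.9, -22.8, 289.3]
orientation: [0.493, 0.87, -0.001, -0.003]
ft_force: [-8.1, 1.4, 6.0]
grip_width: 20.8
grasp_force: 41.7
```

```bash
python3 st.py
```

```text
20.65 [539.9 -22.8 289.3] r 79.9 ang 64.0 Ftan(cw) -7.9 Frad -2.3 [-8.1  1.4  6. ] [-0.06  1.57  0.04] 20.759385524603164
```

Call:
{"api": "arm_command", "payload": {
  "commands": [
    [0.048,-0.033,0,0,0,0,-1],
    [0.048,-0.033,0,0,0,0,-1],
    [0.048,-0.033,0,0,0,0,0.2],
    [0.048,-0.033,0,0,0,0,0.2],
    [0.048,-0.033,0,0,0,0,0.2]
  ]
}}

```text
time_s: 21.28
position: [536.0, -20.1, 290.2]
orientation: [0.493, 0.87, 0.0, 0.0]
ft_force: [-0.3, 0.3, -0.3]
grip_width: 50.9
grasp_force: 0.0
```

Call:
{"api": "arm_command", "payload": {
  "commands": [
    [0,0,0,0,0,0,0.2],
    [0,0,-0.2,0,0,0,0.2],
    [0,0,-0.5,0,0,0,0.2],
    [0,0,-0.85,0,0,0,0.2],
    [0,0,-1,0,0,0,0.2]
  ]
}}

```text
time_s: 21.9
position: [536.3, -20.0, 412.8]
orientation: [0.493, 0.87, 0.001, 0.002]
ft_force: [-0.4, -0.9, -0.4]
grip_width: 51.3
grasp_force: 0.0
```

Call:
{"api": "arm_command", "payload": {
  "commands": [
    [0.2,-0.3,0,0,0,0,0.2],
    [0.4,-0.6,0,0,0,0,0.2],
    [0.4,-0.6,0,0,0,0,0.2]
  ]
}}

```text
time_s: 22.28
position: [446.9, -15.7, 410.1]
orientation: [0.493, 0.87, -0.0, -0.001]
ft_force: [0.7, -0.5, 0.2]
grip_width: 51.3
grasp_force: 0.0
```

Run:
```python
from h import *
s=env.state();print(s['time_s'],s['position'],s['ft_force'])
for n in('side','scene'):
    c=cap(n);P=pts(c);m=(np.hypot(P[...,0]-505,P[...,1]+94.5)<100)&(P[...,2]>140)&(P[...,2]<165)
    nn,l,st,ce=cv2.connectedComponentsWithStats(m.astype('uint8'))
    for i in range(1,nn):
        if st[i,4]>10: print(n,ce[i].round(),P[l==i].mean(0).round(1),np.percentile(P[l==i][:,2],90).round(1))
    m=(np.hypot(P[...,0]-500,P[...,1]+320)<140)&(P[...,2]>70)&(P[...,2]<92)&(P[...,1]<-160);print(np.median(P[m][:,2]))
    if n=='side': save(c,'end.png',sc=1.5)
```

```text
22.275 [446.9007308  -15.6701615  410.06067883] [ 0.6913208  -0.53168764  0.20132174]
side [288. 207.] [523.3 -21.5 152. ] 158.2
side [304. 229.] [502.4 -97.5 151.2] 155.5
82.06056171585988
scene [182. 139.] [508.1 -93.8 151.9] 157.6
scene [201. 153.] [530.3 -16.6 153.7] 160.0
83.04468814666961
```

View pics/end.png

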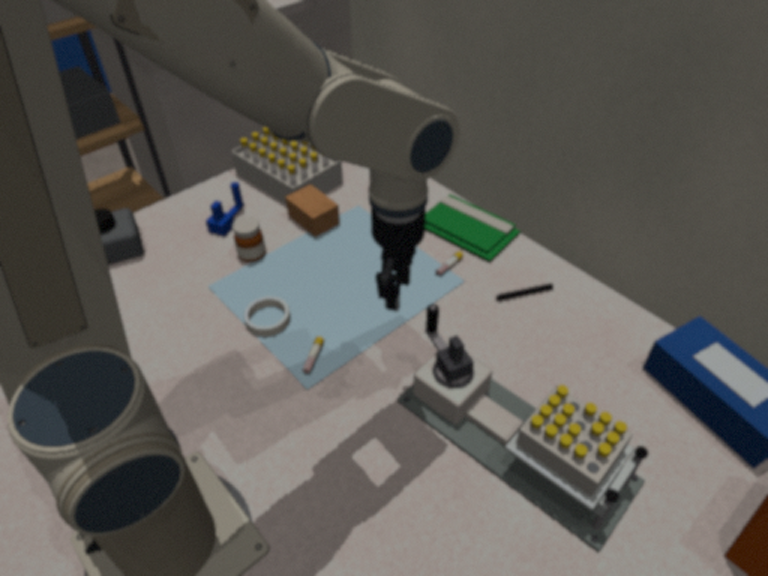

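The side view shows the crank seated on the collar at (455,362) with its handle at (432,318). The platform and rack are raised, and the tubes, tape and jar have not moved.

```bash
python3 -c "
from bench import env
print(env.sign_off())"
```

```text
the job is handed in; nothing more can be done
None
```

I seated the crank fully on the shaft and wound it clockwise about 2.2 turns until the spring stop was felt. I then eased it back and let go, leaving it on the shaft with the platform at about 82 mm, and handed the job in at about 22 s of the 72 s allowed.

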